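# Set the dish rack to drain into the glass bowl

### The job

Get the dish rack ready to drain into the small glass bowl: push the rack's swivel spout round with a fingertip until its outlet is over the middle of the glass bowl, and then, once it is there, push the drain lever round from shut all the way to its open stop. Only push these two: pick nothing up, leave the bowl and all the other things where they stand, and finish clear of everything.

Things in the scene. Friction and masses are not known exactly. Their poses are not given: they have to be found in the camera images.
- rack: Grey plastic dish rack, fixed. Origin: on the ledge right below the spout's pivot; z up; y points out of the rack, away from its plates. Drip tray, 35 mm high: x -150 to 190, y -490 to -50 mm. Sump block, 70 mm high: x -45 to 45, y -220 to -20 mm. Apart from the plates and basket nothing on it is higher than 130 mm.
- rack_plates (a point): Top of the middle one of the rack's three upright plates (fixed), 175 mm above the ledge; the plates fill x -60 to +60 mm and y -80 to +80 mm about it along the rack's axes. Beside them, at rack x 95 to 165, y -385 to -275 mm, is a fixed cutlery basket 126 mm high with a fork standing in it, up to 215 mm above the ledge.
- spout (a joint): Angle of the swivel spout about its upright pivot, rad: 0 = pointing along the rack's +y, growing counterclockwise seen from above (so pi/2 points along the rack's -x); stops at -1.6 and +1.6. Starts between 1.2 and 1.5. Rubbing friction of about 0.12 N m, no spring: it stays where it is left.
- spout_pivot (a point): Point on the spout's pivot axis at the height of the middle of the spout tube (100 mm above the ledge). The collar round it has a radius of 20 mm and its top is 115 mm above the ledge. Its y axis points along the tube towards the outlet.
- spout_outlet (a point): Centre of the outlet, the lower end of the down-turned nozzle (22 mm across) at the spout's far end, 160 mm from the pivot axis, 78 mm above the ledge. The spout itself is a straight level grey tube 18 mm thick, underside 91 mm and top 109 mm above the ledge; it passes clear over the three vessels.
- lever (a joint): Angle of the drain lever about its upright pivot, rad: 0 = shut, pointing along the rack's -x; it grows counterclockwise seen from above to the open stop at 1.57, pointing along the rack's -y, in line with the sump and away from the spout. Starts between 0 and 0.25. Rubbing friction of about 0.10 N m, no spring: it stays where it is left.
- lever_pivot (a point): Point on the lever's pivot axis at the height of the lever bar's middle, 116 mm above the ledge and 46 mm above the sump's top, at x 0, y -130 mm of the rack.
- lever_tip (a point): Middle of the lever's round end (18 mm across, 14 mm high), 85 mm from the pivot axis. The lever is a level steel bar 14 mm wide and 10 mm high, underside 111 mm above the ledge; its hub has a radius of 16 mm and its top is 128 mm above the ledge.
- bowl: Small glass bowl, the widest of the three vessels near the spout's circle: 104 mm across the rim, 48 mm high, loose, upright. Origin: centre of its underside. It stands 145 to 175 mm from the spout's pivot axis.
- cup: White ceramic cup without handle, 72 mm across, 60 mm high, loose, upright, also under the spout's circle. Origin: centre of its underside.
- tumbler: Steel tumbler without handle, 80 mm across, 45 mm high, loose, upright, also under the spout's circle. Origin: centre of its underside.
- jug: White ceramic jug, 110 mm across, 170 mm high, with a side handle along its +y reaching 91 mm from the axis, loose. Origin: centre of its underside.
- bottle: Clear empty plastic bottle with twist cap, 66 mm across, 200 mm high, loose, light (tips easily). Origin: centre of its underside.
- fork_a: Steel fork lying flat, 190 mm long along its x, loose. Origin: on the ledge under its middle.
- fork_b: Second steel fork, the same.
Not all that is in view belongs to the job. Leave any purple look-alike of the bowl alone.

How it is judged (in metres and radians):
On the way, in this order (a step that is already met when the one before it is completed fails the run):
1. the spout's outlet has come to rest over the middle of the glass bowl, the drain still shut (horizontal distance between spout_outlet and bowl below 0.027 m and velocity of joint spout between -0.1 and 0.1 rad/s and value of joint lever below 0.5 rad), for 0.2 s.
2. the drain lever is at its open stop (value of joint lever above 1.42 rad), for 0.2 s.
At the end, for the whole second after the job is handed in: The outlet is within 27 mm (horizontally) of the glass bowl's centre, the lever is open (joint above 1.42 of 1.57), the spout is still, and the bowl, cup, tumbler, jug, bottle and both forks are within 20 mm of where they started, the vessels upright (horizontal distance between spout_outlet and bowl below 0.027 m and value of joint lever above 1.42 rad and velocity of joint spout between -0.05 and 0.05 rad/s and distance of each of bowl, cup, tumbler, jug, bottle, fork_a, fork_b from where it was at the start of the episode below 0.02 m and angle between each of bowl, cup, tumbler, jug, bottle's own z axis and vertical below 0.15 rad); the robot touches nothing.
It fails at once if the glass bowl is moved more than 20 mm or lifted (distance of bowl from where it was at the start of the episode above 0.02 m).
It fails at once if the cup, tumbler, jug, bottle or a fork is moved more than 20 mm or lifted (distance of any of cup, tumbler, jug, bottle, fork_a, fork_b from where it was at the start of the episode above 0.02 m).
It fails at once if the drain is opened while the spout is not over the bowl (value of joint lever above 0.5 rad and horizontal distance between spout_outlet and bowl above 0.035 m).
It also fails if it takes over 58 s, if anything falls off the work surface, if the arm or the gripper's body presses on something with over 40 N, if the wrist force passes 120 N, or if a joint passes its speed limit or range.

### The arm

A 6-joint arm with a two-finger parallel gripper is mounted at the origin on the work surface. World frame = base frame: x ahead of the robot, y to its left, z up, the work surface at z = 0. Lengths are in mm, angles in rad, forces in N, time in s.
With the tool pointing down it reaches from about 350 to 925 mm from the base axis. Payload 6.4 kg.
Tool frame: the origin (TCP) lies on the centre line of the jaws, within the pads' length; the fingertips stand 19 mm ahead of it and the grasp point (between the pads) is the TCP; z points along the fingers, y is the direction in which the jaws open and shut (so a half turn about z gives the same grasp; the last joint's range is limited). The gripper opens to 85 mm and grips with 20 to 120 N. Pads are 22 mm wide; open, the fingers measure 114 mm over their backs; the gripper's body (76 mm by 85 mm) begins 54 mm behind the grasp point. The pads swing forward as they close: fully open they stand 13 mm farther back than shut.
Start: joints at [0.964, 0.245, 1.558, -0, 1.339, -0.174], TCP at [272.618, 590.079, 250.29] pointing down, gripper open.
Joint ranges: [-3.13, 3.13], [-1.02, 2.26], [0.13, 2.54], [-0.95, 4.09], [0.21, 2.88], [-2.74, 2.74]. Speed limits (rad/s): [2.57, 2.57, 3.14, 3.14, 3.14, 3.14].

### API

Orientations are given as a rotation vector (axis times angle).
In Python, from cell import env gives the robot as it stands. The module is installed in compiled form; this text tells all that it offers. Calls block until the motion is done:
- env.move_ptp(position, orientation): joint-space move of the TCP to a pose.
- env.move_straight(position, rot=None, speed=150, until_force=None): straight line of the TCP; rot=None keeps the orientation; speed is the mean speed in mm/s. With until_force (N) it stops when the force on the tool has changed by that much, and returns True; else False.
- env.set_joints(angles): joint-space move.
- env.move_gripper(opening, grasp_force=None): finger opening in mm; grasp_force is the grip in N (None keeps the last); returns when the fingers have stopped.
- env.wait(seconds).
- env.solve_ik(position, orientation): joint angles nearest the present ones, or None.
- env.sense(): the state.
- env.read_camera(name): name is "side" or "top" or "wrist"; returns a dict with "color" (420x560x3 uint8, red, green, blue), "vertical_fov" (degrees; the focal length in pixels is half the picture's height over the tangent of half this angle, whatever the lens; pixels are square), "cx", "cy" (the principal point, pixels), "D" ([k1, k2, p1, p2, k3] as OpenCV has them; the pictures are not rectified), "world_to_cam" (4x4, takes a point from world to camera coordinates). Camera axes: x right, y down, z forward; pixel columns grow to the right and rows downward; lengths in mm; the calibration is good to about 2 mm. A picture is of the moment at which its call begins. There is no depth.
A pose or a line that the arm cannot do raises env.MotionError and nothing moves.
- env.finish_job(): hands the job in, once; it reports no verdict.
The state is a dict: "time": time; "joint_pos": joint angles; "qvel": joint speeds; "joint_torque": joint torques, N m; "eef_pos": TCP position; "eef_rot": TCP orientation; "contact_force": force on the tool from outside, world axes, zero at the start; "torque": the same for the moment, N m; "finger_gap": finger opening in mm.
Only numpy, scipy, OpenCV 4.12 (cv2) and the standard library are available. Lean on these libraries where they do the work, as an engineer would, in place of code of your own. Each camera call takes 0.05 s, during which the arm holds its last target.

## Working session

There is one attempt and no reset: what is moved stays moved. The work goes in short steps, each a Python script; the robot and the scene stay as the last script left them, time stands still between calls to the robot, and variables do not carry over. Pictures are saved under pics/ and viewed, and the job is handed in when it is done.

```bash
mkdir -p pics; ls
python3 - <<'E'
from cell import env
import cv2,numpy as np
for n in ["side","top","wrist"]:
    c=env.read_camera(n)
    cv2.imwrite(f"pics/{n}0.png",c["color"][:,:,::-1])
    print(n,c["vertical_fov"],c["cx"],c["cy"],c["D"]);print(np.round(c["world_to_cam"],3).tolist())
s=env.sense();print(s["time"],s["eef_pos"],s["eef_rot"],s["finger_gap"])
E
```

```text
pics
side 44.06569727929165 282.7758495338388 211.69599602983837 [0.03640416 0.         0.         0.         0.        ]
[[-0.997, -0.076, -0.02, 555.181], [-0.038, 0.689, -0.724, 119.585], [0.069, -0.721, -0.69, 1483.822], [0.0, 0.0, 0.0, 1.0]]
top 42.714647119880915 277.98744954976326 198.21988970529455 [-0.2047696  0.         0.         0.         0.       ]
[[0.024, -0.999, 0.022, -29.883], [-0.986, -0.027, -0.163, 590.667], [0.164, -0.018, -0.986, 1519.673], [0.0, 0.0, 0.0, 1.0]]
wrist 71.68895205786065 278.3217420588698 207.0254388124961 [-0.06087765  0.          0.          0.          0.        ]
[[0.42, 0.908, -0.001, -649.649], [0.869, -0.401, 0.291, -36.848], [0.264, -0.123, -0.957, 378.977], [0.0, 0.0, 0.0, 1.0]]
0.15 [272.39917521 589.74086556 249.44361677] [-6.74510795e-01 -3.06778228e+00  2.12379756e-03] 85.5313209444767
```

View pics/side0.png

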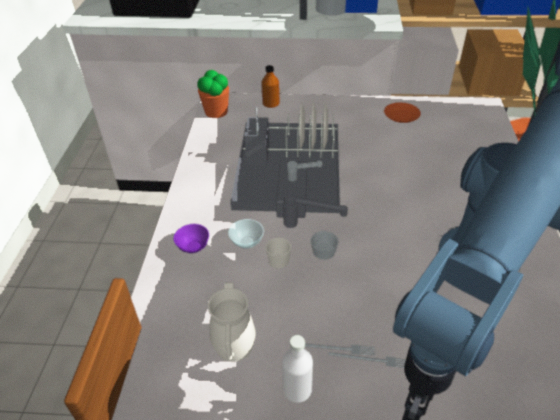

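View pics/top0.png

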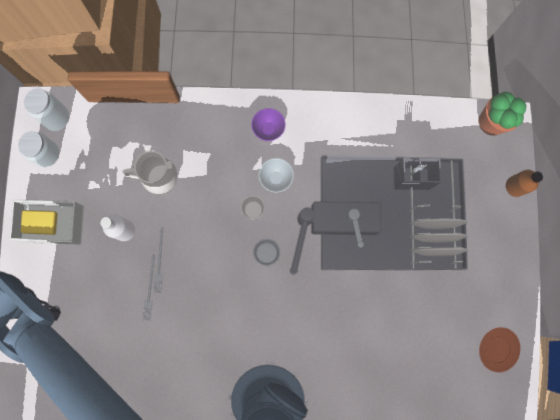

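View pics/wrist0.png

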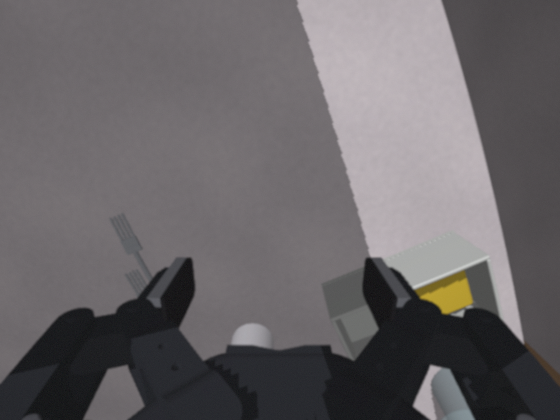

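Candidates for the glass bowl, in top-view pixels: clear glass bowl at (277,175), purple look-alike at (268,124), steel tumbler at (267,252), white cup at (253,208), and a red dish at (500,349). I choose the clear, widest vessel at (277,175), next to the spout's circle; in the side view it is at (246,234). I'll check it in a close crop.

```bash
cat > h.py <<'E'
import numpy as np,cv2
from cell import env
def K(c):
    f=210/np.tan(np.radians(c["vertical_fov"])/2)
    return np.array([[f,0,c["cx"]],[0,f,c["cy"]],[0,0,1]])
def ray(c,uv):
    p=cv2.undistortPoints(np.array([[uv]],float),K(c),np.array(c["D"]))[0,0]
    T=np.array(c["world_to_cam"]);R=T[:3,:3]
    return -R.T@T[:3,3], R.T@np.r_[p,1]
def onz(c,uv,z):
    o,d=ray(c,uv);return o+d*(z-o[2])/d[2]
def tri(c1,u1,c2,u2):
    o1,d1=ray(c1,u1);o2,d2=ray(c2,u2)
    d1=d1/np.linalg.norm(d1);d2=d2/np.linalg.norm(d2)
    s=np.linalg.lstsq(np.c_[d1,-d2],o2-o1,rcond=None)[0]
    a=o1+s[0]*d1;b=o2+s[1]*d2
    return (a+b)/2,np.linalg.norm(a-b)
def proj(c,P):
    T=np.array(c["world_to_cam"])
    return cv2.projectPoints(np.array(P,float).reshape(-1,3),cv2.Rodrigues(T[:3,:3])[0],T[:3,3],K(c),np.array(c["D"]))[0][:,0]
E
python3 - <<'E'
from h import *
t=cv2.imread("pics/top0.png");s=cv2.imread("pics/side0.png")
cv2.imwrite("pics/topc.png",cv2.resize(t[145:285,235:475],None,fx=3.3,fy=3.3,interpolation=cv2.INTER_CUBIC))
cv2.imwrite("pics/sidec.png",cv2.resize(s[100:280,165:365],None,fx=3.3,fy=3.3,interpolation=cv2.INTER_CUBIC))
E
```

```text
(no output)
```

View pics/topc.png

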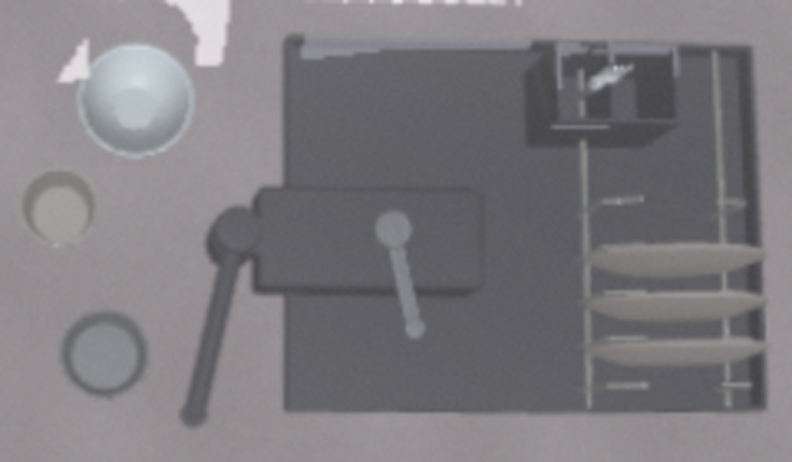

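View pics/sidec.png

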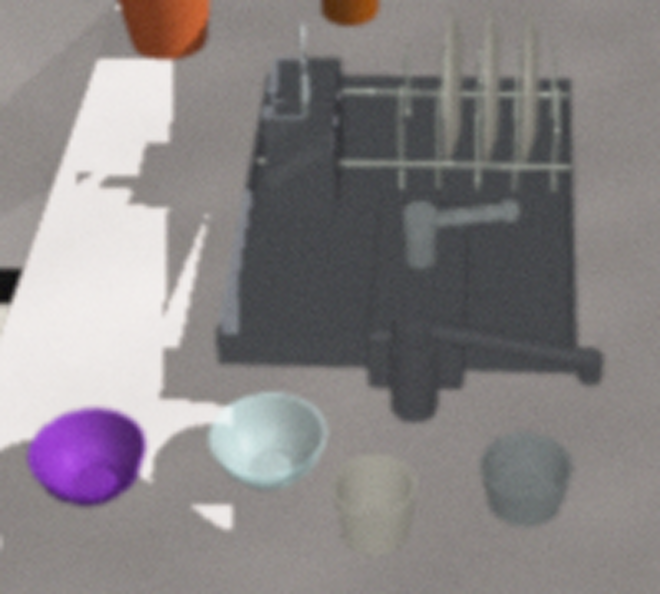

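The top crop shows the glass bowl at (136,101), the cup at (58,207), the tumbler at (105,352), the collar at (238,229), the spout end at (194,413), the lever hub at (394,228) and the lever tip at (415,328). The glass bowl choice is confirmed. Next I compute positions and check them.

Run:
```python
from h import *
t=env.read_camera("top");s=env.read_camera("side")
T=lambda u,v:((u+.5)/3.3-.5+235,(v+.5)/3.3-.5+145)
S=lambda u,v:((u+.5)/3.3-.5+165,(v+.5)/3.3-.5+100)
q=dict(bowl=(136,101,48),cup=(58,207,60),tumbler=(105,352,45),collar=(240,229,115),spoutend=(194,413,109),hub=(394,228,128),tip=(415,328,123),plate=(675,303,175),
 trayNL=(285,37,35),trayBL=(285,410,35),trayBR=(766,410,35))
r={}
for k,(u,v,z) in q.items():
    r[k]=onz(t,T(u,v),z);print(k,r[k].round(1))
qs=dict(bowl=(268,428,48),cup=(376,482,60),tumbler=(527,455,45),collar=(413,340,115),hub=(420,212,128),tip=(510,209,123),spoutend=(589,358,109))
for k,(u,v,z) in qs.items():
    print("side",k,onz(s,S(u,v),z).round(1),[np.round(x,1) for x in tri(t,T(*q[k][:2]),s,S(u,v))])
p=r["collar"];h=r["hub"]
y=(p-h)[:2];print("pivot-hub",np.linalg.norm(y));y/=np.linalg.norm(y);x=np.array([y[1],-y[0]])
def rk(P):d=(P-p)[:2];return np.round([d@x,d@y],1)
for k in r:
  print(k,rk(r[k]),end=" ")
d=rk(r["spoutend"]);print("\nspout",np.arctan2(-d[0],d[1]),np.hypot(*d))
d=rk(r["bowl"]);print("bowl",np.arctan2(-d[0],d[1]),np.hypot(*d))
d=rk(r["tip"])-rk(h);print("lever",np.arctan2(-d[1],-d[0]),np.hypot(*d), "yaxis",y)
```

```text
bowl [659.7  -6.6  48. ]
cup [560.5  59.5  60. ]
tumbler [435.7  14.9  45. ]
collar [537.8 -96.3 115. ]
spoutend [382.3 -60.9 109. ]
hub [ 540.3 -225.4  128. ]
tip [ 456.7 -244.5  123. ]
plate [ 477.  -453.9  175. ]
trayNL [ 725.9 -140.7   35. ]
trayBL [ 389.1 -144.7   35. ]
trayBR [ 394.6 -585.8   35. ]
side bowl [664.3 -12.7  48. ] [array([660.8,  -6.6,  53.7]), np.float64(4.6)]
side cup [563.   57.1  60. ] [array([561.5,  59.4,  62.2]), np.float64(2.6)]
side tumbler [436.8   4.4  45. ] [array([436. ,  14.8,  55.8]), np.float64(2.0)]
side collar [539.  -60.8 115. ] [array([542.3, -98.9,  80. ]), np.float64(0.8)]
side hub [ 543.  -222.5  128. ] [array([ 542., -226.,  125.]), np.float64(2.5)]
side tip [ 459.7 -237.5  123. ] [array([ 458.5, -245.7,  116.3]), np.float64(2.4)]
side spoutend [386.9 -52.6 109. ] [array([384.5, -61.5, 100.5]), np.float64(3.7)]
pivot-hub 129.1621304456082
bowl [123.5  87.4] cup [ 25.6 155.3] tumbler [-100.   113.1] collar [0. 0.] spoutend [-154.8   38.4] hub [   0.  -129.2] tip [ -83.9 -146.6] plate [ -67.6 -356.4] trayNL [187.1 -47.9] trayBL [-149.6  -45.6] trayBR [-152.4 -486.7] 
spout 1.3276424791607622 159.49169257362593
bowl -0.95492637485537 151.29775279230026
lever 0.20449088596123585 85.68529628821973 yaxis [-0.01895101  0.99982041]
```

Checks against the given sizes: spout length 159 mm (160 given), pivot to hub 129 mm (130), lever 85.7 mm (85), lever angle 0.20, tray corners within about 3 mm, bowl 151 mm from the pivot (145 to 175). They all agree except my side-view pick of the collar, which landed on the wrong feature, so I ignore it. The spout is at 1.33 rad and the target is about -0.95 rad. I push it most of the way and then look.

```bash
cat >> h.py <<'E'
P=np.array([538.3,-96.4]);Y=np.array([-.016,1]);Y/=np.linalg.norm(Y);X=np.array([Y[1],-Y[0]])
H=P-130*Y
BOWL=np.array([660.5,-8.])
ROT=cv2.Rodrigues(np.array([[0,1,0],[1,0,0],[0,0,-1.]]))[0].ravel()
sup=lambda t:14.5*abs(t[0])+11*abs(t[1])   # finger half thickness
def fs(phi,r=115,gap=0):
    u=-X*np.sin(phi)+Y*np.cos(phi);t=-X*np.cos(phi)-Y*np.sin(phi)
    return P+r*u+(9+sup(t)+gap)*t
def fl(th,r=62,gap=0):
    d=-X*np.cos(th)-Y*np.sin(th);t=X*np.sin(th)-Y*np.cos(th)
    return H+r*d-(7+sup(t)+gap)*t
def st(): s=env.sense();return round(s["time"],2),s["eef_pos"].round(1),np.round(s["contact_force"],1)
E
cat > a.py <<'E'
from h import *
for z in (99,350):
  for f in [fs(1.33,gap=30)]+[fs(p) for p in np.arange(1.3,-1,-.3)]+[fl(.2,gap=30),fl(1.5)]:
    assert env.solve_ik(np.r_[f,z],ROT) is not None,(f,z)
e=env.sense()["eef_pos"]
env.move_straight(e+[0,0,110]);env.move_gripper(0)
a=fs(1.33,gap=30)
env.move_ptp(np.r_[a,300],ROT);print(st(),env.sense()["finger_gap"])
env.move_straight(np.r_[a,99],speed=150);print(st())
c=env.read_camera("side");cv2.imwrite("pics/side1.png",c["color"][:,:,::-1])
c=env.read_camera("top");cv2.imwrite("pics/top1.png",c["color"][:,:,::-1])
E
python3 a.py
```

```text
(4.47, array([ 414.7, -122. ,  300.1]), array([0. , 0.6, 0.3])) -0.28668553716389894
(5.97, array([ 415. , -122.7,   99.8]), array([ 0.6, -0. ,  0.3]))
```

View pics/side1.png

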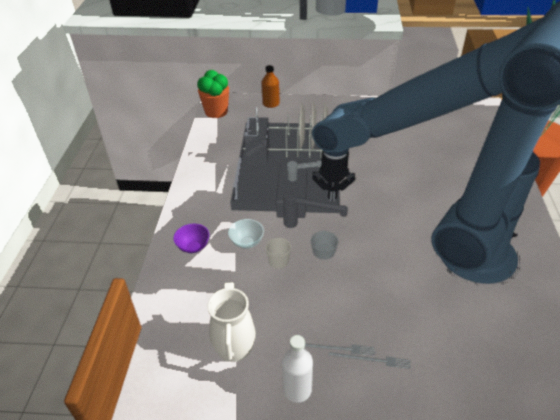

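View pics/top1.png

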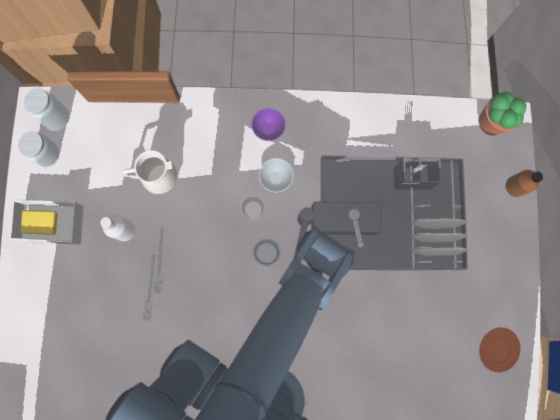

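The side view shows the closed fingertip at about (338,193), just behind the spout, and nothing has been disturbed. Now I push it to about -0.80.

```bash
cat > b.py <<'E'
from h import *
for i,p in enumerate(np.r_[np.linspace(1.33,-.80,13)]):
    hit=env.move_straight(np.r_[fs(p),99],speed=70,until_force=20)
    if hit: print("hit",p,st());break
    if i%3==0: print(p.round(2),st())
a=fs(p,gap=25);env.move_straight(np.r_[a,99],speed=100);env.wait(.2);print(st())
for n in ("side","top"):
    c=env.read_camera(n);cv2.imwrite(f"pics/{n}2.png",c["color"][:,:,::-1])
E
python3 b.py
```

```text
1.33 (6.64, array([421.2, -92.9,  99. ]), array([-0.4, -0.7,  0.2]))
0.8 (7.94, array([436.2, -36.6,  98.9]), array([0.1, 0.2, 0.2]))
0.27 (9.29, array([481.8,   7.2,  99. ]), array([0.3, 0.8, 0.6]))
-0.27 (10.63, array([542.2,  21.4,  99. ]), array([0.4, 0.4, 0.6]))
-0.8 (11.96, array([600.8,   3.9,  99.1]), array([-1.2, -0.6,  1. ]))
(12.56, array([583.1,  21.5,  99.2]), array([-0.3,  0.5,  0.4]))
```

Run:
```python
import cv2
for n,(a,b,c,d) in dict(side=(100,280,165,365),top=(110,285,225,475)).items():
    t=cv2.imread(f"pics/{n}2.png");cv2.imwrite(f"pics/{n}2c.png",cv2.resize(t[a:b,c:d],None,fx=3,fy=3,interpolation=cv2.INTER_CUBIC))
```

```text
(no output)
```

View pics/side2c.png

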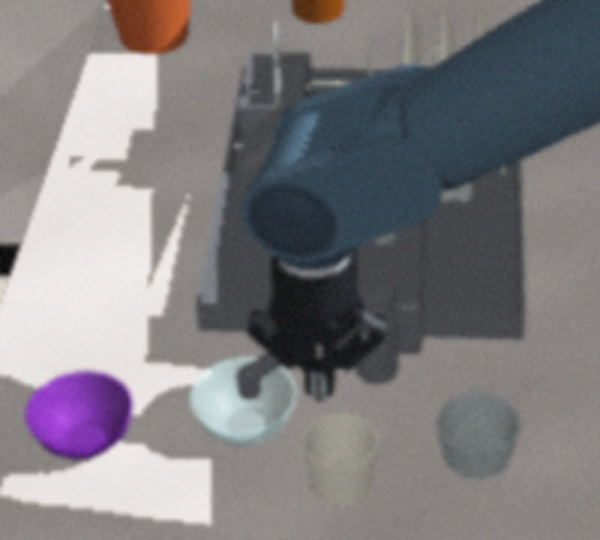

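View pics/top2c.png

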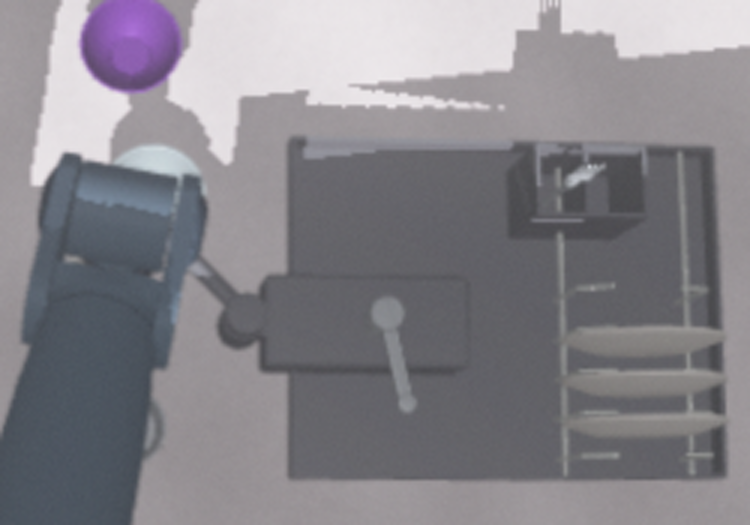

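The side crop shows the spout end at about (248,380), already over the glass bowl; bowl, cup and tumbler have not moved. I measure it against the bowl.

Run:
```python
from h import *
s=env.read_camera("side")
S=lambda u,v:((u+.5)/3-.5+165,(v+.5)/3-.5+100)
for n,u,v,z in (("nozzle bottom",247,392,78),("end top",249,372,109)):
    w=onz(s,S(u,v),z);d=w[:2]-P;print(n,w.round(1),np.arctan2(-d@X,d@Y).round(3),np.hypot(*d).round(1))
d=BOWL-P;print("bowl",np.arctan2(-d@X,d@Y),np.hypot(*d))
# expected outlet pixels for phis
for p in (-.7,-.8,-.9,-.96):
    u=-X*np.sin(p)+Y*np.cos(p);q=P+160*u
    a=proj(s,[np.r_[q,78],np.r_[q,109]]);print(p,((a-[165,100]+.5)*3-.5).round(0).tolist())
```

```text
nozzle bottom [654.8  20.2  78. ] -0.801 164.8
end top [650.2  24.4 109. ] -0.763 164.7
bowl -0.9605335240724856 150.82241212764106
-0.7 [[262.0, 398.0], [260.0, 375.0]]
-0.8 [[251.0, 390.0], [249.0, 366.0]]
-0.9 [[241.0, 380.0], [239.0, 357.0]]
-0.96 [[236.0, 374.0], [234.0, 351.0]]
```

It is at about -0.79 as commanded. I push the rest to -0.96, back off, lift clear and verify from above.

```bash
cat > c.py <<'E'
from h import *
for p in (-.75,-.85,-.96):
    if env.move_straight(np.r_[fs(p),99],speed=50,until_force=20): print("hit",p);break
print(st())
a=fs(p,gap=25);env.move_straight(np.r_[a,99],speed=80)
env.move_straight(np.r_[a,200]);
b=fl(.2,gap=32);env.move_straight(np.r_[b,200],speed=200);print(st())
for n in ("side","top"):
    c=env.read_camera(n);cv2.imwrite(f"pics/{n}3.png",c["color"][:,:,::-1])
    a,b_,cc,d=dict(side=(100,280,165,365),top=(110,285,225,475))[n]
    cv2.imwrite(f"pics/{n}3c.png",cv2.resize(c["color"][a:b_,cc:d,::-1],None,fx=3,fy=3,interpolation=cv2.INTER_CUBIC))
E
python3 c.py
```

```text
(14.05, array([616.4,  -7.9,  99.1]), array([-0.7,  0.5,  0. ]))
(16.68, array([ 468.7, -187.5,  199.9]), array([-0.6,  0.4,  0.5]))
```

View pics/top3c.png

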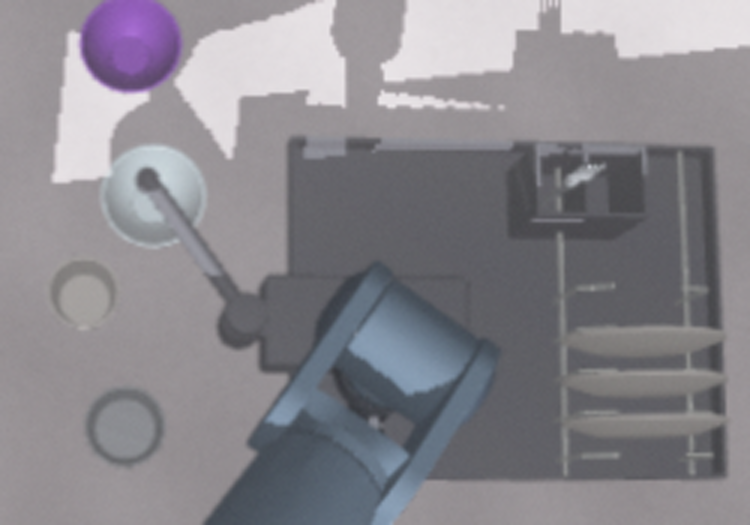

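View pics/side3c.png

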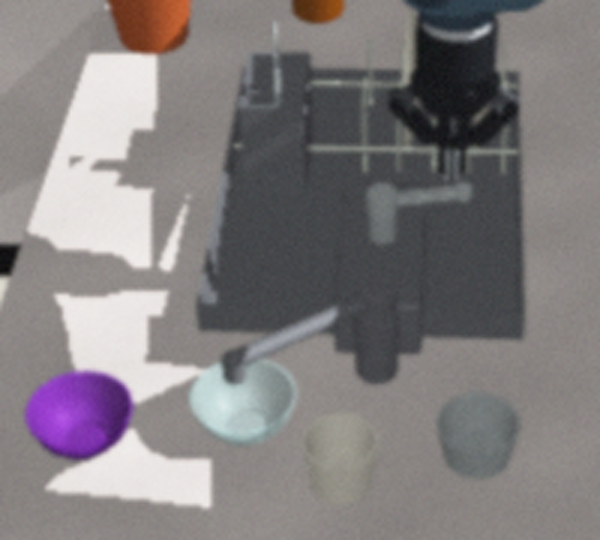

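The top crop shows the spout end at (148,179) and the bowl rim centred at (154,196). The side crop shows the nozzle bottom at (234,376). I check the offset in mm and then work the lever.

Run:
```python
from h import *
t=env.read_camera("top");s=env.read_camera("side")
S=lambda u,v:((u+.5)/3-.5+165,(v+.5)/3-.5+100);T=lambda u,v:((u+.5)/3-.5+225,(v+.5)/3-.5+110)
b=onz(t,T(154,196),48);print("bowl",b.round(1))
for n,w in (("top",onz(t,T(148,179),109)),("side",onz(s,S(234,376),78))):
    d=w[:2]-P;print(n,w.round(1),"phi",np.arctan2(-d@X,d@Y).round(3),np.hypot(*d).round(1),"off",np.hypot(*(w-b)[:2]).round(1))
```

```text
bowl [660.5  -7.   48. ]
top [ 6.639e+02 -1.000e-01  1.090e+02] phi -0.933 158.3 off 7.7
side [ 6.697e+02 -2.000e-01  7.800e+01] phi -0.955 162.9 off 11.5
```

The outlet is 8 to 11 mm from the bowl's centre in both views, against a limit of 27. Next is the lever.

```bash
cat > d.py <<'E'
from h import *
b=fl(.2,gap=32)
if env.move_straight(np.r_[b,114],speed=100,until_force=15): print("hit down",st());raise SystemExit
print(st())
for p in np.linspace(.2,1.55,10):
    hit=env.move_straight(np.r_[fl(p),114],speed=60,until_force=12)
    if hit: print("hit",p,st());break
print(st())
e=fl(p,gap=25);env.move_straight(np.r_[e,114],speed=80);env.wait(.2)
env.move_straight(np.r_[e,260]);
env.move_straight([430,-60,330],speed=250);print(st())
for n in ("side","top"):
    c=env.read_camera(n);cv2.imwrite(f"pics/{n}4.png",c["color"][:,:,::-1])
    a,b_,cc,d=dict(side=(100,280,165,365),top=(110,285,225,475))[n]
    cv2.imwrite(f"pics/{n}4c.png",cv2.resize(c["color"][a:b_,cc:d,::-1],None,fx=3,fy=3,interpolation=cv2.INTER_CUBIC))
E
python3 d.py
```

```text
(17.89, array([ 469. , -188.4,  114.7]), array([ 0.8, -0.2, -0.6]))
(21.41, array([ 519.1, -288.6,  114.2]), array([ 0.7,  0.2, -0.1]))
(24.33, array([430. , -60.6, 329.4]), array([-0.1, -0.5,  0.1]))
```

View pics/top4c.png

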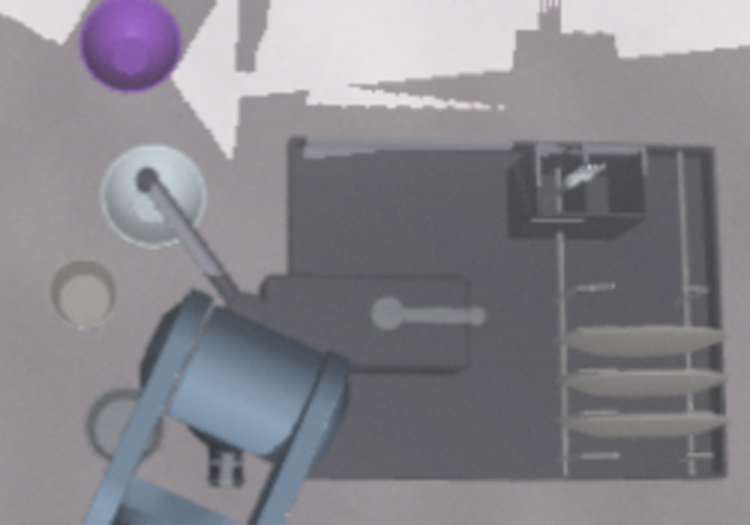

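View pics/side4.png

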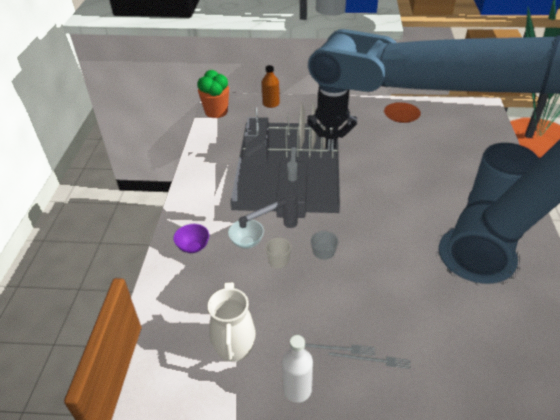

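The top crop shows the lever hub at (388,313) and its tip at (478,316), so it now points along the sump. The spout end is still at (148,179) and the vessels are unmoved.

Run:
```python
from h import *
t=env.read_camera("top")
T=lambda u,v:((u+.5)/3-.5+225,(v+.5)/3-.5+110)
a=onz(t,T(388,313),128)[:2];b=onz(t,T(478,316),123)[:2];d=b-a
print(a,b,np.hypot(*d),"lever",np.arctan2(-d@Y,-d@X))
print(proj(t,np.array([np.r_[H+85*(-X*np.cos(q)-Y*np.sin(q)),123] for q in (1.42,1.57)]))*3-[225*3,330])
```

```text
[ 539.56772235 -225.31924643] [ 539.57654443 -311.31993919] 86.0006932062642 lever 1.5549002734166746
[[476.31887581 326.26055084]
 [477.04325256 312.77884124]]
```

Run:
```python
from h import *
a=cv2.imread("pics/top0.png");b=env.read_camera("top")["color"][:,:,::-1]
cv2.imwrite("pics/cmp.png",np.hstack([a[110:330,90:310],b[110:330,90:310]]))
env.finish_job();print(st())
```

```text
the job is handed in; nothing more can be done
the job is handed in; nothing more can be done
```

View pics/cmp.png

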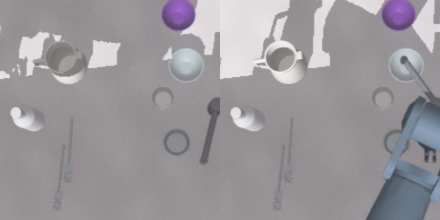

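The job is done and handed in. The spout's outlet is over the glass bowl and the drain lever is open, within the limits by my measurements. `finish_job` gives no verdict.

- **Spout:** I pushed it with the closed fingertip from about 1.33 to about -0.95 rad. The outlet is 8 mm (top view) to 11 mm (side view) from the bowl's centre, against a limit of 27 mm.
- **Lever:** I then pushed it from about 0.20 rad to 1.555 ± 0.03 rad, measured in the top view; the limit is 1.42 and the stop 1.57. I felt no contact with the stop, so it may be a degree or so short of it.
- **Other things:** before and after pictures show the bowl, cup, tumbler, jug, bottle and both forks at the same pixels as before. The tumbler is partly hidden by the arm in the last one, but it is unmoved in the side view.
- **Arm:** it ended clear, at about z = 330 mm, with no contact force. The last clock reading was 24.3 s, so it finished well inside the 58 s limit.
- **Disagreements:** my first side-view pick of the pivot collar was about 35 mm out (wrong feature) and I did not use it. The other top and side measurements agreed to within about 12 mm, the worst being the side-view vessel rims and the outlet.

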